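Fit the sensor and hold the cover over its screw holes

TASK

Set the blue sensor flange-down into the round pocket of the grey housing and let go of it. Then pick up the white cover plate and finish while holding it still and level about 25 mm above the housing's top, with its window over the sensor and every threaded hole showing through its plate hole, ready for a colleague to put in the screws. Do not let the plate touch the housing or the sensor, do not put it down, and leave everything else on the bench where it is.

Things in the scene. Friction and masses are not known exactly. Their poses are not given: they have to be found in the camera images.
- housing: Grey sensor housing, block 160 x 106 x 30 mm fixed to the bench. Origin: centre of its underside; x along its length, y across, z up. In its top: a round blind pocket 48 mm wide, 10 mm deep at (-28, 0) mm and four 5 mm threaded holes in brass inserts at (+-63, +-36) mm. Flat green circuit board (under 2 mm high) at (30, 0) mm; two black cable glands stick out 16 mm at its +x end, at half height.
- pocket (a point): Centre of the pocket's floor in the housing: (-28, 0, 20) mm in the housing frame, 20 mm above the bench.
- cover: White cover plate 150 x 96 x 5 mm, about 0.22 kg, lying flat on the bench. Origin: centre of its underside; x along its length, y across, z up. Four 12 mm holes at (+-63, +-36) mm; round 40 mm window at (-28, 0) mm. A solid black grip bar stands on it at (22, 0) mm: 14 mm thick along x, 60 mm long along y, its top 39 mm above the plate's underside. Balances near the bar.
- bar (a point): Middle of the top of the cover plate's grip bar: (22, 0, 39) mm in the cover frame.
- sensor: Sensor to be fitted: aluminium flange 44 mm in diameter, 6 mm thick, with a blue round barrel 26 mm in diameter above it, 28 mm tall in all, about 0.06 kg. Stands on the bench on its flange, barrel up. Origin: centre of the flange's underside; z along the barrel. Seated in the pocket (2 mm play all round) its barrel stands 18 mm above the housing's top.
- spare: Spare sensor of the same shape with an orange barrel, upside down: it stands on its barrel with the 44 mm flange on top, 28 mm tall. Origin: centre of its underside. To be left alone.
- meter_a: White hand-held thermometer, 110 x 62 x 22 mm, lying on the bench, origin under its centre. A bystander.
- meter_b: Grey hand-held thermometer, 95 x 70 x 22 mm, lying on the bench, origin under its centre. A bystander.
- tape: Amber tape roll, 84 mm in diameter and 40 mm high, lying flat, origin under its centre. A bystander.
- jar: Small clear jar with yellow cap, 52 mm in diameter and 60 mm high, origin under its centre. A bystander.
- dish: White dish with brass thumb screws, 72 mm in diameter and 16 mm high, origin under its centre. A bystander.
- thread0 (a point): Mouth of a threaded hole (5 mm, in a brass insert) on the housing's top face, at (63, 36) mm in the housing frame.
- hole0 (a point): Centre of a 12 mm hole of the cover plate, at its underside, at (63, 36) mm in the cover frame; belongs over thread0.
- thread1 (a point): Mouth of a threaded hole (5 mm, in a brass insert) on the housing's top face, at (-63, 36) mm in the housing frame.
- hole1 (a point): Centre of a 12 mm hole of the cover plate, at its underside, at (-63, 36) mm in the cover frame; belongs over thread1.
- thread2 (a point): Mouth of a threaded hole (5 mm, in a brass insert) on the housing's top face, at (-63, -36) mm in the housing frame.
- hole2 (a point): Centre of a 12 mm hole of the cover plate, at its underside, at (-63, -36) mm in the cover frame; belongs over thread2.
- thread3 (a point): Mouth of a threaded hole (5 mm, in a brass insert) on the housing's top face, at (63, -36) mm in the housing frame.
- hole3 (a point): Centre of a 12 mm hole of the cover plate, at its underside, at (63, -36) mm in the cover frame; belongs over thread3.
Things that resemble listed ones, but are neither listed nor needed, are in the scene too. What is shaped like the housing but brown or pink is not meant. Leave any pink look-alike of the sensor alone.

How it is judged:
By the outcome, as a careful person would: the job done as asked, in the order asked, and still so for the second after the job is handed in, while the arm keeps its last pose, push and grip.
It also fails if it takes over 48 s, if anything falls off the work surface, if the arm or the gripper's body presses on something with over 40 N, if the wrist force passes 120 N, or if a joint passes its speed limit or range.

ROBOT

A 6-joint arm with a two-finger parallel gripper is mounted at the origin on the work surface. World frame = base frame: x ahead of the robot, y to its left, z up, the work surface at z = 0. Lengths are in m, angles in rad, forces in N, time in s.
With the tool pointing down it reaches from about 0.325 to 0.775 m from the base axis. Payload 9.3 kg.
Tool frame: the origin (TCP) lies at the very end of the fingers, on their centre line; the grasp point (between the pads) lies 19 mm behind it; z points along the fingers, y is the direction in which the jaws open and shut (so a half turn about z gives the same grasp; the last joint's range is limited). The gripper opens to 85 mm and grips with 20 to 120 N. Pads are 22 mm wide; open, the fingers measure 114 mm over their backs; the gripper's body (76 mm by 85 mm) begins 54 mm behind the grasp point. The pads swing forward as they close: fully open they stand 13 mm farther back than shut.
Start: joints at [1.122, 0.259, 0.021, 1.334, 0, 1.418], TCP at [0.16, 0.526, 0.231] pointing down, gripper open.
Joint ranges: [-3.04, 3.04], [-0.91, 1.82], [-1.04, 1.36], [-1.92, 1.95], [-1.52, 1.45], [-3.14, 3.14]. Speed limits (rad/s): [2.22, 2.22, 2.79, 3.14, 3.14, 3.14].

INTERFACE

Orientations are given as a rotation vector (axis times angle).
In Python, from cell import env, vision, workorder gives the robot as it stands. The module is installed in compiled form; this text tells all that it offers.
- The arm moves only by the tool carry_out, never from a script. Its argument "commands" is a list that holds one entry, the list of rows, each a list of 4 numbers: the shift along the tool's x, y, z in m, then the turn about the tool's z in rad. A call has 1 to 12 rows; each row shifts and turns the commanded pose from where the row before left it, along the tool's axes as they then stand; what a row does not reach is not made up. A row lasts 1/10 s, in which the tool goes at most 50 mm and 8.59 degrees, less where a joint would pass 70% of its speed; a pose out of reach is approached as far as the arm can. A call is refused whole if a number of a shift passes 0.05 or a number of a turn 0.15, either way. A call with a gripper value outside its range is refused whole. "grip" is the opening, from 0 (shut) to 1 (fully open), set as the call begins (left out, the last holds). The fingers move at their own pace and stop on an object; the grip force is fixed at half the most. Time passes only in rows, so rows that do not move let the fingers close. It gives the time, the measured TCP pose, the force and the opening at its end, in the units of the state.
- env.read_state(): the state, without advancing time (a new reading comes with each control period).
- vision.grab_frame(name): name is "scene" or "side" or "wrist"; returns a dict with "image" (400x640x3 uint8, red, green, blue), "fx", "fy", "cx", "cy" (pixels), "world_to_cam" (4x4, takes a point from world to camera coordinates). Camera axes: x right, y down, z forward; pixel columns grow to the right and rows downward; lengths in m; the calibration is good to about 2 mm. A picture is of the moment at which its call begins. There is no depth.
- workorder.close_job(): hands the job in, once; it reports no verdict.
The state is a dict: "t": time; "joint_pos": joint angles; "qvel": joint speeds; "joint_efforts": joint torques, N m; "tcp_pos": TCP position; "orientation": TCP orientation; "wrist_force": force on the tool from outside, world axes, zero at the start; "moment": the same for the moment, N m; "width": finger opening in m.
Only numpy, scipy, OpenCV 4.12 (cv2) and the standard library are available. Lean on these libraries where they do the work, as an engineer would, in place of code of your own. Each camera call takes 0.05 s, during which the arm holds its last target.

## Working session

There is one attempt and no reset: what is moved stays moved. The work goes in short steps, Python scripts to look and compute and a tool call to move; the robot and the scene stay as the last step left them, time stands still between calls to the robot, and variables do not carry over. Pictures are saved under pics/ and viewed, and the job is handed in when it is done.

Besides the shell and the picture viewer there is one more tool, called after ">>>" as name([rows], argument=value, ...), one row to a line, values as JSON. carry_out: Moves the arm, as the interface text tells. Its arguments: {"type":"object","properties":{"commands":{"type":"array","items":{"type":"array","items":{"type":"array","items":{"type":"number"}}}},"grip":{"type":"number"}},"required":["commands"]}

```bash
mkdir -p pics
python3 - <<'E'
from cell import env, vision
import cv2,numpy as np
s=env.read_state()
for k,v in s.items(): print(k,np.round(v,4))
for n in ["scene","side","wrist"]:
    f=vision.grab_frame(n); cv2.imwrite(f"pics/{n}0.png",f["image"][:,:,::-1])
    print(n,f["fx"],f["fy"],f["cx"],f["cy"]); print(np.round(f["world_to_cam"],4).tolist())
E
```

```text
t 0.0
joint_pos [ 1.1224  0.2592  0.0207  1.3337 -0.      1.4182]
qvel [0.0011 0.0017 0.     0.0013 0.0014 0.0008]
joint_efforts [ 3.0000e-04 -5.5565e+01  3.4453e+01  1.3500e-02 -1.0000e-04  0.0000e+00]
tcp_pos [0.1602 0.5258 0.2306]
orientation [-4.6290e-01 -3.1069e+00  2.1000e-03]
wrist_force [-0.8525 -0.6072  0.5073]
moment [-0.0504  0.0139 -0.0555]
width 0.0855
scene 492.49552836338216 492.49552836338216 322.65705947187354 202.39434747560412
[[0.8346, 0.5507, 0.0154, -0.4381], [0.3754, -0.548, -0.7475, -0.116], [-0.4032, 0.6296, -0.6641, 1.4768], [0.0, 0.0, 0.0, 1.0]]
side 429.6098168676317 429.6098168676317 313.1852187635904 198.4311924708731
[[0.7632, -0.6461, -0.0127, -0.3657], [-0.3442, -0.3898, -0.8541, 0.2073], [0.5469, 0.6563, -0.5199, 1.0364], [0.0, 0.0, 0.0, 1.0]]
wrist 284.3844136791316 284.3844136791316 319.9957776932812 197.13694622534726
[[0.2913, 0.9566, -0.0027, -0.5486], [0.9183, -0.2788, 0.2809, -0.0367], [0.268, -0.0843, -0.9597, 0.3799], [0.0, 0.0, 0.0, 1.0]]
```

View pics/scene0.png

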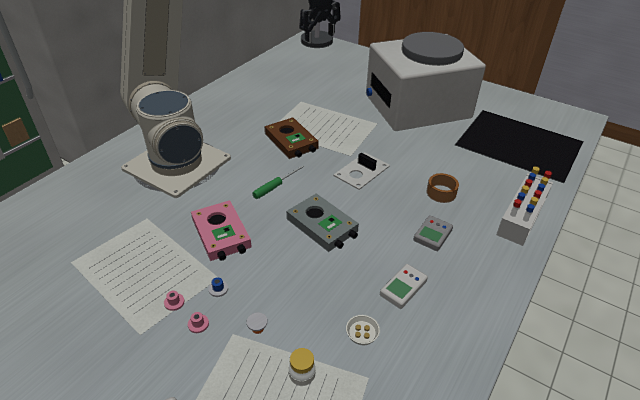

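View pics/side0.png

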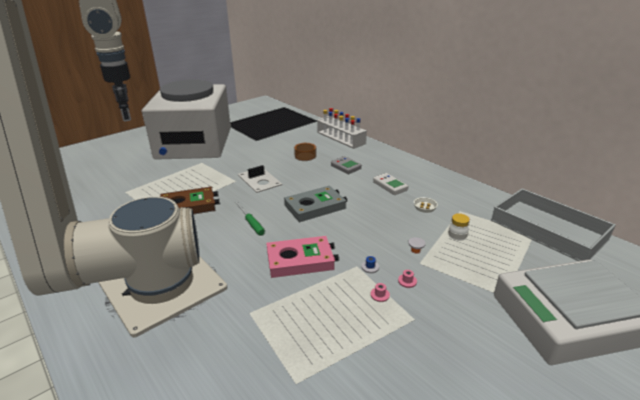

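View pics/wrist0.png

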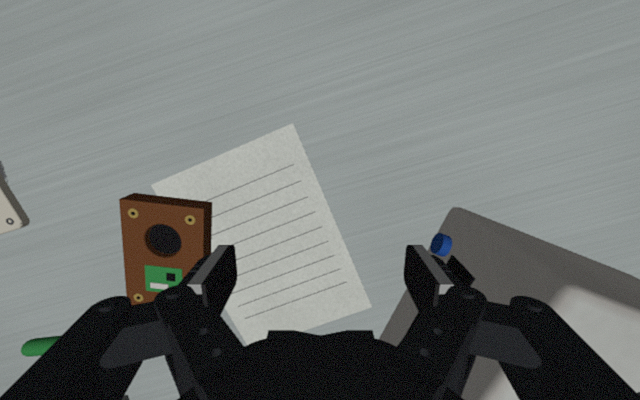

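The scene view has several candidates:
- **Sensor:** the blue barrel at scene (218,286) fits. The pink ones at (174,299) and (198,322) and the orange upside-down one at (257,323) do not.
- **Housing:** the grey block at (323,221) fits. The pink (221,230) and brown (291,137) ones do not.
- **Cover:** the white plate with the black bar at (362,170).

I'll confirm these in enlarged crops.

```bash
cat > h.py <<'E'
import cv2,numpy as np
def ray(f,u,v):
    T=np.array(f["world_to_cam"]);R=T[:3,:3];t=T[:3,3]
    d=R.T@np.array([(u-f["cx"])/f["fx"],(v-f["cy"])/f["fy"],1.]);return -R.T@t,d
def onz(f,u,v,z):
    c,d=ray(f,u,v);return c+d*(z-c[2])/d[2]
def tri(f1,p1,f2,p2):
    a,d=ray(f1,*p1);b,e=ray(f2,*p2);d/=np.linalg.norm(d);e/=np.linalg.norm(e)
    s=np.linalg.lstsq(np.c_[d,-e],b-a,rcond=None)[0];p=a+d*s[0];q=b+e*s[1]
    return (p+q)/2,np.linalg.norm(p-q)
def proj(f,X):
    T=np.array(f["world_to_cam"]);c=T[:3,:3]@np.array(X,float)+T[:3,3]
    return np.array([f["cx"]+f["fx"]*c[0]/c[2],f["cy"]+f["fy"]*c[1]/c[2]])
def crop(img,x,y,w,h,k,name):
    c=cv2.resize(img[y:y+h,x:x+w],None,fx=k,fy=k,interpolation=cv2.INTER_CUBIC);cv2.imwrite(name,c[:,:,::-1])
def blobs(mask,amin=5):
    n,l,s,c=cv2.connectedComponentsWithStats(mask.astype(np.uint8))
    return [(s[i,4],np.round(c[i],1).tolist(),s[i,:4].tolist()) for i in range(1,n) if s[i,4]>=amin]
E
python3 - <<'E'
from h import *
from cell import vision
import pickle
F={n:vision.grab_frame(n) for n in["scene","side"]}
pickle.dump(F,open("F0.pkl","wb"))
A=F["scene"]["image"]
a=cv2.resize(A[180:260,270:370],None,fx=4,fy=4,interpolation=cv2.INTER_CUBIC)
b=cv2.resize(A[130:210,315:415],None,fx=4,fy=4,interpolation=cv2.INTER_CUBIC)
c=cv2.resize(A[265:345,160:260],None,fx=4,fy=4,interpolation=cv2.INTER_CUBIC)
B=F["side"]["image"]
d=cv2.resize(B[165:245,265:365],None,fx=4,fy=4,interpolation=cv2.INTER_CUBIC)
e=cv2.resize(B[150:200,220:300],None,fx=5,fy=5,interpolation=cv2.INTER_CUBIC)
g=cv2.resize(B[235:305,340:440],None,fx=4,fy=4,interpolation=cv2.INTER_CUBIC)
cv2.imwrite("pics/c1.png",np.hstack([a,b])[:,:,::-1]);
cv2.imwrite("pics/c2.png",np.hstack([c,d])[:,:,::-1]);
for n in F:
    I=F[n]["image"];hsv=cv2.cvtColor(I,cv2.COLOR_RGB2HSV)
    print(n,"blue",blobs((hsv[...,0]>100)&(hsv[...,0]<130)&(hsv[...,1]>130)&(hsv[...,2]>50),20))
    print(n,"brass",blobs((hsv[...,0]>12)&(hsv[...,0]<30)&(hsv[...,1]>90)&(hsv[...,2]>80),2))
E
```

```text
scene blue [(np.int32(35), [369.1, 91.5], [367, 88, 5, 8]), (np.int32(35), [532.0, 175.8], [529, 173, 7, 7]), (np.int32(36), [540.9, 186.7], [538, 184, 7, 7]), (np.int32(41), [521.0, 195.6], [518, 192, 8, 8]), (np.int32(42), [530.1, 207.4], [527, 204, 8, 8]), (np.int32(95), [217.0, 284.1], [212, 278, 11, 13])]
scene brass [(np.int32(31), [10.4, 122.0], [2, 118, 19, 9]), (np.int32(12), [291.1, 120.2], [289, 119, 5, 3]), (np.int32(14), [270.9, 126.4], [269, 125, 5, 4]), (np.int32(2), [297.5, 132.0], [297, 132, 2, 1]), (np.int32(7), [303.0, 135.0], [300, 132, 7, 7]), (np.int32(2), [314.5, 137.5], [314, 137, 2, 2]), (np.int32(12), [310.7, 139.0], [309, 138, 5, 3]), (np.int32(13), [290.7, 146.1], [288, 145, 6, 3]), (np.int32(38), [535.4, 169.3], [532, 166, 8, 8]), (np.int32(86), [444.8, 179.1], [429, 173, 30, 17]), (np.int32(33), [544.6, 179.8], [542, 177, 7, 8]), (np.int32(39), [524.7, 188.1], [521, 185, 8, 8]), (np.int32(39), [441.6, 189.7], [432, 186, 21, 7]), (np.int32(3), [316.7, 198.0], [316, 197, 2, 3]), (np.int32(42), [533.6, 200.0], [530, 197, 8, 8]), (np.int32(3), [314.3, 198.7]
[... 3376 characters left out ...]
, 15]), (np.int32(3), [326.7, 188.3], [326, 188, 2, 2]), (np.int32(21), [165.4, 194.8], [162, 193, 7, 4]), (np.int32(2), [210.5, 195.5], [210, 195, 2, 2]), (np.int32(2), [290.5, 198.0], [290, 198, 2, 1]), (np.int32(4), [338.0, 198.8], [337, 198, 3, 2]), (np.int32(6), [195.5, 201.0], [193, 201, 6, 1]), (np.int32(11), [421.8, 204.5], [421, 202, 3, 6]), (np.int32(12), [427.8, 205.8], [426, 203, 4, 6]), (np.int32(6), [301.0, 209.5], [300, 209, 3, 2]), (np.int32(190), [460.0, 219.5], [452, 213, 18, 14]), (np.int32(4), [320.5, 239.5], [320, 239, 2, 2]), (np.int32(5), [272.8, 245.4], [272, 245, 3, 2]), (np.int32(6), [326.0, 256.5], [325, 256, 3, 2]), (np.int32(9), [275.7, 262.9], [274, 262, 4, 3])]
```

View pics/c1.png

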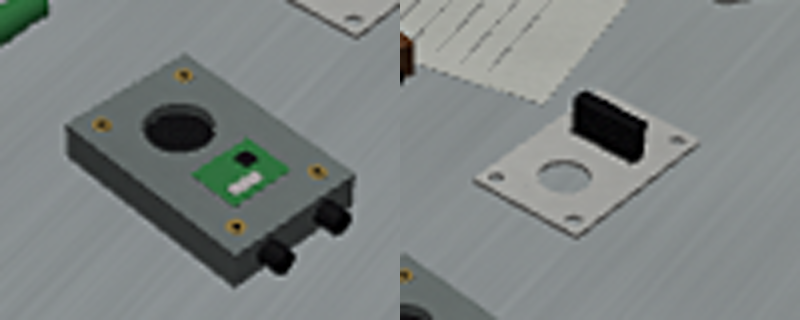

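View pics/c2.png

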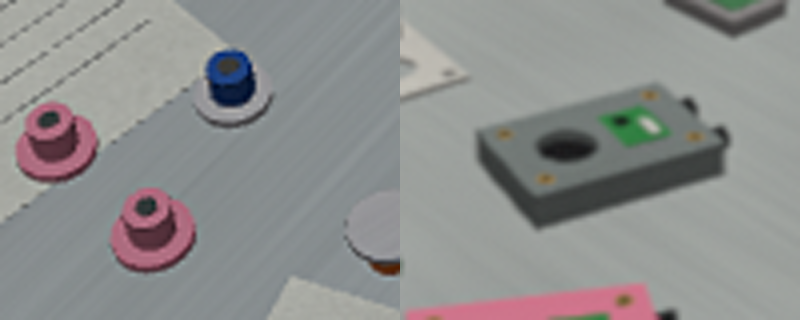

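The crops confirm it: blue sensor standing flange-down (white flange), grey housing with brass inserts and its glands at the lower right, and the cover with window and bar. Now the positions.

```bash
python3 - <<'E'
from h import *
import pickle
F=pickle.load(open("F0.pkl","rb"));S=F["scene"];D=F["side"]
# housing threads in scene, side
hs=[(349,222.8),(315.7,198.4),(295,210.9),(328.5,236.1)]
hd=[(326.7,188.3),(290.5,198),(301,209.5),(338,198.8)]
def fit(local,P):
    L=np.array(local);P=np.array(P);lc=L-L.mean(0);pc=P-P.mean(0)
    a=np.arctan2((lc[:,0]*pc[:,1]-lc[:,1]*pc[:,0]).sum(),(lc*pc).sum())
    R=np.array([[np.cos(a),-np.sin(a)],[np.sin(a),np.cos(a)]])
    t=P.mean(0)-R@L.mean(0);return t,a,P-(L@R.T+t)
P=[onz(S,*p,.03)[:2] for p in hs];Q=[onz(D,*p,.03)[:2] for p in hd]
print(np.round(P,4),np.round(Q,4))
for i in [0]: 
    # scene: gland end (349,222.8),(328.5,236.1) ; which is +y
    for order in ([(.063,.036),(-.063,.036),(-.063,-.036),(.063,-.036)],):
        print("scene",fit(order,P)); 
ga,e=zip(*[tri(S,hs[i],D,hd[j]) for i,j in ((0,0),(1,1),(2,2),(3,3))]);print(np.round(ga,4),e)
C=[(339.2,174.2),(358.5,184.2),(384.5,164.8)]
p=[onz(S,*c,.005)[:2] for c in C]; print(np.round(p,4),onz(S,356.2,174,.005))
print("sensor", onz(S,218.5-1,280.5,.028))
for n,f in F.items():
    I=f["image"];hsv=cv2.cvtColor(I,cv2.COLOR_RGB2HSV)
    # flange mask near barrel
E
python3 - <<'E'
from h import *
import pickle
F=pickle.load(open("F0.pkl","rb"))
o=[cv2.resize(F["side"]["image"][y:y+50,x:x+66],None,fx=6,fy=6,interpolation=cv2.INTER_CUBIC) for x,y in((225,155),(340,240))]
cv2.imwrite("pics/c3.png",np.hstack(o)[:,:,::-1])
E
```

```text
[[ 0.5744  0.046 ]
 [ 0.4516  0.0763]
 [ 0.4348  0.0047]
 [ 0.557  -0.0232]] [[ 5.724e-01  4.310e-02]
 [ 4.499e-01  7.220e-02]
 [ 4.333e-01  4.000e-04]
 [ 5.555e-01 -2.730e-02]]
scene (array([0.50446892, 0.02594339]), np.float64(-0.23468453348884924), array([[ 3.01709251e-04, -3.28296089e-04],
       [ 7.81110021e-05,  6.80736245e-04],
       [ 4.22177534e-06, -8.69309931e-04],
       [-3.84042028e-04,  5.16869775e-04]]))
[[ 0.5743  0.0459  0.0288]
 [ 0.4517  0.0757  0.0289]
 [ 0.435   0.0038  0.029 ]
 [ 0.5573 -0.0243  0.0292]] (np.float64(0.0016412877156444352), np.float64(0.0024165858660245188), np.float64(0.002755632932718831), np.float64(0.002700374706765532))
[[0.4323 0.2283]
 [0.5023 0.2205]
 [0.5205 0.3442]] [0.47291923 0.25738728 0.005     ]
sensor [ 0.4251109  -0.28008738  0.028     ]
```

View pics/c3.png

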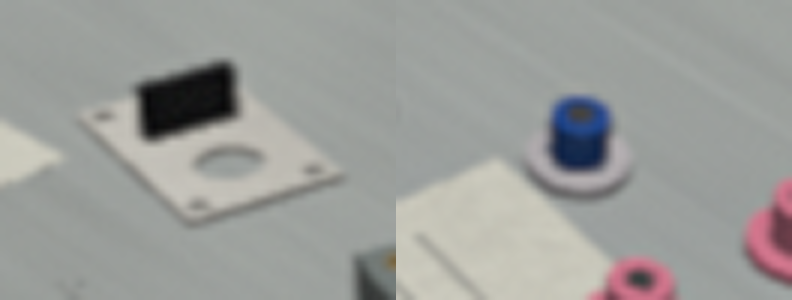

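Run:
```python
from h import *
import pickle
from cell import env
from scipy.spatial.transform import Rotation as Ro
s=env.read_state();R=Ro.from_rotvec(s["orientation"]).as_matrix();print(np.round(R,3))
print("yaw tool x",np.arctan2(R[1,0],R[0,0]),"q1,q6",s["joint_pos"][0],s["joint_pos"][5])
F=pickle.load(open("F0.pkl","rb"));S=F["scene"];D=F["side"]
print("sensor top",tri(S,(217,281.5),D,(370.3,258.5)))
for n,p in dict(pink1=(172,297),pink2=(196.5,318),spare=(257,321)).items(): print(n,onz(S,*p,.028))
print("bar top mid?",[tri(S,a,D,b) for a,b in(((315+178/4,130+95/4),(225+138/6,155+87/6)),((315+244/4,130+124/4),(225+232/6,155+65/6)))])
print("cover D",[onz(D,225+x/6,155+y/6,.005)[:2].round(4) for x,y in((105,116),(313,170),(199,206),(229,161))])
```

```text
[[-0.957  0.291 -0.   ]
 [ 0.291  0.957 -0.001]
 [ 0.    -0.001 -1.   ]]
yaw tool x 2.8458239940502663 q1,q6 1.122443359468515 1.4182119952818903
sensor top (array([ 0.42548528, -0.28305474,  0.02624388]), np.float64(0.002033763022783121))
pink1 [ 0.37466874 -0.36984369  0.028     ]
pink2 [ 0.45741663 -0.37977967  0.028     ]
spare [ 0.56723854 -0.3146256   0.028     ]
bar top mid? [(array([0.45049543, 0.31080958, 0.03591847]), np.float64(0.0016021573839467185)), (array([0.50935185, 0.30463117, 0.03478538]), np.float64(0.006636469079019406))]
cover D [array([0.446 , 0.3434]), array([0.4989, 0.2107]), array([0.4282, 0.2196]), array([0.4695, 0.2506])]
```

>>> carry_out([
  [[-0.033,-0.0253,0,0],[-0.033,-0.0253,0,0],[-0.033,-0.0253,0,0],[-0.033,-0.0253,0,0],[-0.033,-0.0253,0,0],[-0.033,-0.0253,0,0],[-0.033,-0.0253,0,0],[-0.033,-0.0253,0,0],[-0.033,-0.0253,0,0],[-0.033,-0.0253,0,0],[-0.033,-0.0253,0,0],[-0.033,-0.0253,0,0]],
], grip=0.6)

```text
t: 1.45
tcp_pos: [0.4513, 0.1186, 0.2314]
orientation: [0.463, 3.107, 0.0]
wrist_force: [0.7, 0.9, -0.5]
width: 0.0514
```

Run:
```python
from h import *
from cell import env, vision
import pickle
f=vision.grab_frame("wrist");s=env.read_state();print(s["t"],s["tcp_pos"],s["joint_pos"],s["width"])
pickle.dump(f,open("W1.pkl","wb"));cv2.imwrite("pics/w1.png",f["image"][:,:,::-1])
```

```text
1.5 [0.45472111 0.11483118 0.23093718] [ 0.0695338   0.11975708 -0.15705081  1.29265311 -0.00216939  0.36796688] 0.05144435991092291
```

View pics/w1.png

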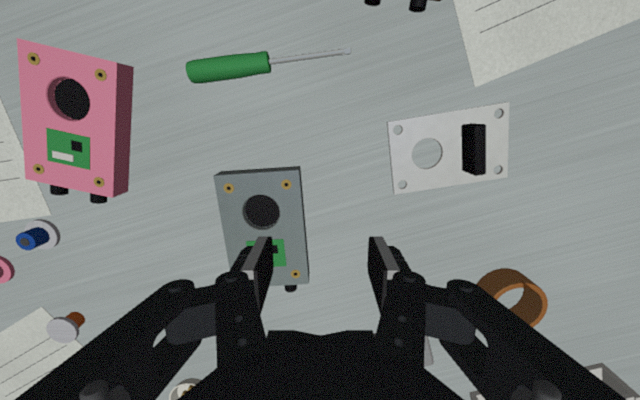

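The wrist view shows the housing with threads at (229,188), (287,184) and (296,273), and the pocket at (262,212). The cover's four holes are at (398,130), (402,184), (498,170) and (500,113), with the bar at (473,149). I'll refine these.

```bash
cat >> h.py <<'E'
def fit(L,P):
    L=np.array(L);P=np.array(P)[:,:2];lc=L-L.mean(0);pc=P-P.mean(0)
    a=np.arctan2((lc[:,0]*pc[:,1]-lc[:,1]*pc[:,0]).sum(),(lc*pc).sum())
    R=np.array([[np.cos(a),-np.sin(a)],[np.sin(a),np.cos(a)]])
    t=P.mean(0)-R@L.mean(0);return t,a,np.abs(P-(L@R.T+t)).max()
def cen(img,u,v,r,fn):
    u0,v0=int(u)-r,int(v)-r;w=img[v0:v0+2*r+1,u0:u0+2*r+1]
    m=fn(w).astype(np.uint8);n,l,s,c=cv2.connectedComponentsWithStats(m)
    if n<2:return None
    i=1+s[1:,4].argmax();return np.array([c[i][0]+u0,c[i][1]+v0]),s[i,4]
def brass(w):
    h=cv2.cvtColor(w,cv2.COLOR_RGB2HSV);return (h[...,0]>10)&(h[...,0]<32)&(h[...,1]>70)
E
python3 - <<'E'
from h import *
import pickle
f=pickle.load(open("W1.pkl","rb"));I=f["image"]
p=[cen(I,*q,7,brass) for q in((229,188),(287,184),(296,273))];print(p)
P=[onz(f,*a[0],.03) for a in p]
L=[(-.063,-.036),(-.063,.036),(.063,.036)]
print("housing",fit(L,P))
dark=lambda T:(lambda w:cv2.cvtColor(w,cv2.COLOR_RGB2GRAY)<T)
print("pocket rim",onz(f,*cen(I,262,212,24,dark(60))[0],.028))
q=[cen(I,*c,6,dark(182)) for c in((398,130),(402,184),(498,170),(500,113))];print(q)
Q=[onz(f,*a[0],.004) for a in q]
L=[(-.063,.036),(-.063,-.036),(.063,-.036),(.063,.036)]
L=[(-.063,.036),(-.063,-.036),(.063,-.036),(.063,.036)]
# image up = world -x ; cover x -> world +y ; cover y -> world -x -> up
print("cover",fit(L,Q)); 
w=cen(I,427,153,20,dark(182));print(w,onz(f,*w[0],.003))
h=cv2.cvtColor(I,cv2.COLOR_RGB2HSV)
print("blue",blobs((h[...,0]>100)&(h[...,0]<130)&(h[...,1]>130)&(h[...,2]>40),20))
a=cv2.resize(I[90:210,380:530],None,fx=4,fy=4,interpolation=cv2.INTER_CUBIC);cv2.imwrite("pics/w1c.png",a[:,:,::-1])
E
```

```text
[(array([228.34210526, 187.63157895]), np.int32(76)), (array([285.73611111, 184.01388889]), np.int32(72)), (array([295. , 273.5]), np.int32(58))]
housing (array([0.50356212, 0.02415808]), np.float64(-0.22983128575862202), np.float64(0.0001811617573147517))
pocket rim [0.47544068 0.03089112 0.028     ]
[(array([397.20491803, 129.55737705]), np.int32(122)), (array([402., 184.]), np.int32(169)), (array([498., 170.]), np.int32(169)), (array([499.97005988, 112.94011976]), np.int32(167))]
cover (array([0.47404166, 0.28505221]), np.float64(1.4292979163984625), np.float64(0.0011622662189745836))
(array([427.79339378, 154.11658031]), np.int32(1544)) [0.4716403  0.25823698 0.003     ]
blue [(np.int32(434), [32.7, 237.8], [16, 228, 33, 22])]
```

View pics/w1c.png

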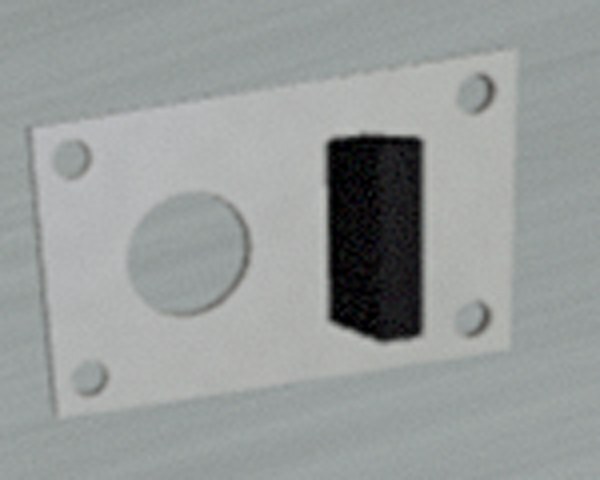

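>>> carry_out([
  [[-0.0079,-0.0352,0.009,0],[-0.0079,-0.0352,0.009,0],[-0.0079,-0.0352,0.009,0],[-0.0079,-0.0352,0.009,0],[-0.0079,-0.0352,0.009,0],[-0.0079,-0.0352,0.009,0],[-0.0079,-0.0352,0.009,0],[-0.0079,-0.0352,0.009,0],[-0.0079,-0.0352,0.009,0],[-0.0079,-0.0352,0.009,0],[-0.0079,-0.0352,0.009,0],[0,0,0,0]],
])

```text
t: 2.7
tcp_pos: [0.4203, -0.2788, 0.1309]
orientation: [-0.468, -3.105, 0.0]
wrist_force: [0.7, 0.1, 0.2]
width: 0.0511
```

Run:
```python
from h import *
from cell import env, vision
import pickle
f=vision.grab_frame("wrist");s=env.read_state();print(s["t"],s["tcp_pos"],s["width"])
pickle.dump(f,open("W2.pkl","wb"));cv2.imwrite("pics/w2.png",f["image"][:,:,::-1])
I=f["image"];h=cv2.cvtColor(I,cv2.COLOR_RGB2HSV)
print("blue",blobs((h[...,0]>100)&(h[...,0]<130)&(h[...,1]>130)&(h[...,2]>40),20))
```

```text
2.75 [ 0.42033419 -0.27691878  0.13137823] 0.051192737553944996
blue [(np.int32(517), [316.7, 198.9], [304, 184, 27, 31])]
```

View pics/w2.png

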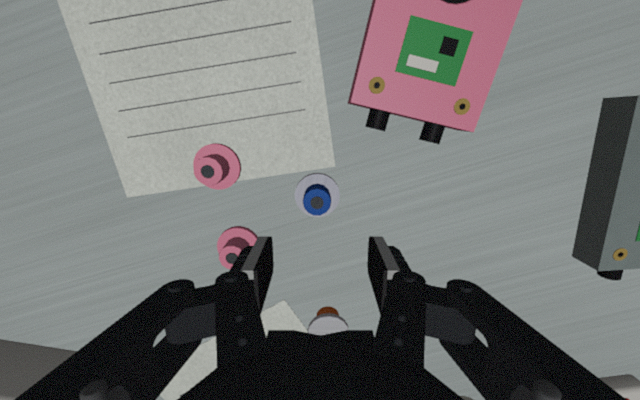

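The blue sensor is at (317,200), with its flange circle around (318,195). The pink ones are at (217,167) and (238,250). The left finger hangs over the nearer pink one in the image but is higher up. I'll refine with both circles.

Run:
```python
from h import *
import pickle
f=pickle.load(open("W2.pkl","rb"));I=f["image"]
h=cv2.cvtColor(I,cv2.COLOR_RGB2HSV)
c=I[165:230,285:350];cv2.imwrite("pics/w2c.png",cv2.resize(c,None,fx=8,fy=8,interpolation=cv2.INTER_CUBIC)[:,:,::-1])
for p,z in(((316.8,200.8),.028),((318,195),.006)): print(onz(f,*p,z))
# flange ellipse by lightness vs bench
hh=h[165:230,285:350];g=cv2.cvtColor(c,cv2.COLOR_RGB2GRAY)
blue=((hh[...,0]>100)&(hh[...,0]<130)&(hh[...,1]>110))
# print expected radii
for z,r in((.028,.013),(.006,.022)):
    X=onz(f,317,200,z);print(z,"r px",np.linalg.norm(proj(f,X)-proj(f,X+[r,0,0])))
```

```text
[ 0.42273113 -0.28330841  0.028     ]
[ 0.42375247 -0.282687    0.006     ]
0.028 r px 13.671958162423088
0.006 r px 21.07974383718629
```

View pics/w2c.png

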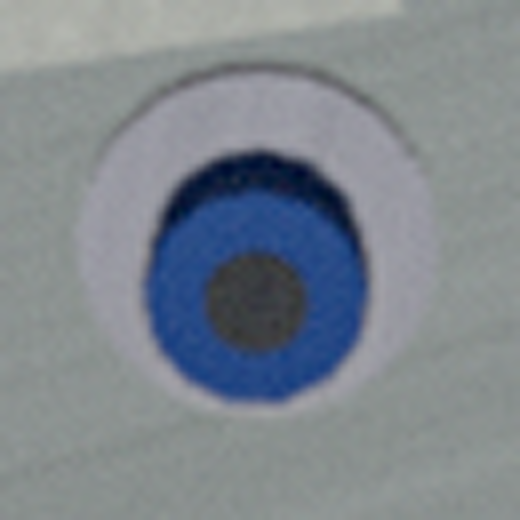

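>>> carry_out([
  [[-0.0012,-0.0011,0.02,0],[-0.0012,-0.0011,0.02,0],[-0.0012,-0.0011,0.02,0],[-0.0012,-0.0011,0.02,0],[0,0,0,0],[0,0,0,0],[0,0,0,0]],
])

```text
t: 3.45
tcp_pos: [0.4248, -0.281, 0.0535]
orientation: [0.462, 3.106, -0.001]
wrist_force: [-0.3, -0.0, 0.8]
width: 0.0513
```

Run:
```python
from h import *
from cell import env, vision
import pickle
f=vision.grab_frame("wrist");s=env.read_state();print(s["t"],s["tcp_pos"],s["width"],s["orientation"])
pickle.dump(f,open("W3.pkl","wb"));cv2.imwrite("pics/w3.png",f["image"][:,:,::-1])
print(proj(f,s["tcp_pos"]))
```

```text
3.5 [ 0.42474651 -0.28113656  0.05349527] 0.05126425847788904 [ 4.62014232e-01  3.10591795e+00 -1.57278855e-03]
[320.66579326 249.03091241]
```

View pics/w3.png

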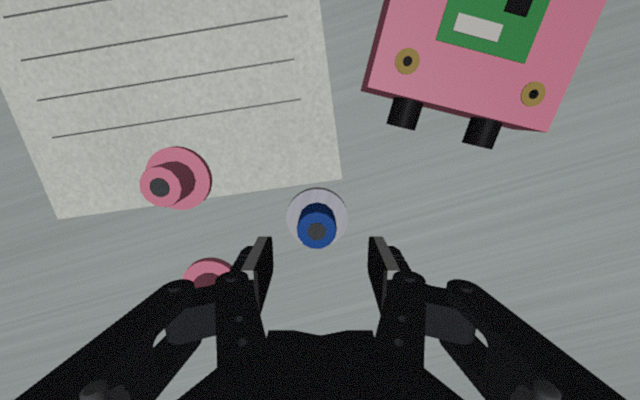

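Run:
```python
from h import *
import pickle
f=pickle.load(open("W3.pkl","rb"))
print(onz(f,317,231.5,.028),onz(f,317,217,.006),proj(f,[.4247,-.281,.028]),proj(f,[.4247,-.281,.006]))
```

```text
[ 0.42455801 -0.28352423  0.028     ] [ 0.42287669 -0.2832902   0.006     ] [320.84558162 230.63645025] [320.8239051  218.42521768]
```

>>> carry_out([
  [[0,-0.0008,0.0145,0],[0,-0.0009,0.0145,0],[0,-0.0008,0.0145,0],[0,0,0,0],[0,0,0,0],[0,0,0,0]],
])

```text
t: 4.1
tcp_pos: [0.4239, -0.2838, 0.0098]
orientation: [0.463, 3.106, -0.001]
wrist_force: [-0.1, -0.4, -0.5]
width: 0.0514
```

>>> carry_out([
  [[0,0,0,0],[0,0,0,0],[0,0,0,0],[0,0,0,0],[0,0,0,0],[0,0,0,0]],
], grip=0)

```text
t: 4.7
tcp_pos: [0.4238, -0.2837, 0.0097]
orientation: [0.463, 3.106, -0.001]
wrist_force: [-1.6, 0.2, 7.3]
width: 0.0239
```

Run:
```python
from h import *
from cell import env, vision
f=vision.grab_frame("wrist");s=env.read_state();print(s["t"],s["tcp_pos"],s["width"],s["wrist_force"])
cv2.imwrite("pics/w4.png",f["image"][:,:,::-1])
```

```text
4.75 [ 0.42378163 -0.28372609  0.00968843] 0.023602387142339636 [-0.90962892  1.00351054  7.59478775]
```

View pics/w4.png

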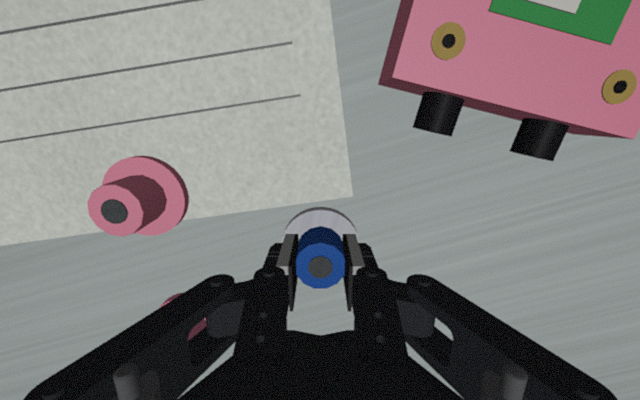

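The barrel is between the pads at (320,262), with a 7 N upward push. I'll lift and check.

>>> carry_out([
  [[0,0,-0.01,0],[0,0,-0.02,0],[0,0,-0.03,0],[0,0,-0.03,0],[0,0,-0.02,0],[0,0,-0.01,0],[0,0,0,0],[0,0,0,0]],
])

```text
t: 5.55
tcp_pos: [0.4232, -0.2832, 0.1282]
orientation: [-0.463, -3.107, -0.001]
wrist_force: [-0.2, 0.7, -0.9]
width: 0.0237
```

Run:
```python
from h import *
from cell import env, vision
import pickle
F={n:vision.grab_frame(n) for n in("wrist","side","scene")};s=env.read_state();print(s["t"],s["tcp_pos"],s["width"],s["wrist_force"])
pickle.dump(F,open("F5.pkl","wb"))
o=[]
for n in("side","scene"):
    u,v=proj(F[n],s["tcp_pos"]).astype(int);print(n,u,v)
    o.append(cv2.resize(F[n]["image"][v-40:v+30,u-40:u+40],None,fx=5,fy=5,interpolation=cv2.INTER_CUBIC))
cv2.imwrite("pics/c5.png",np.hstack(o)[:,:,::-1]);cv2.imwrite("pics/w5.png",F["wrist"]["image"][:,:,::-1])
```

```text
5.7 [ 0.42303867 -0.28308014  0.12766985] 0.023794686672859274 [-0.39636609 -0.09870075 -0.16595207]
side 371 225
scene 209 250
```

View pics/c5.png

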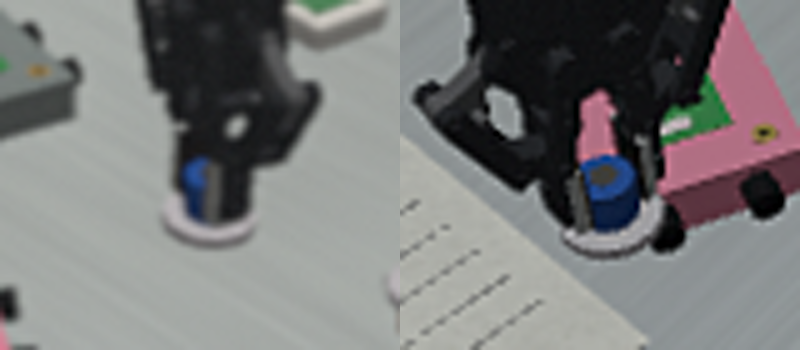

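View pics/w5.png

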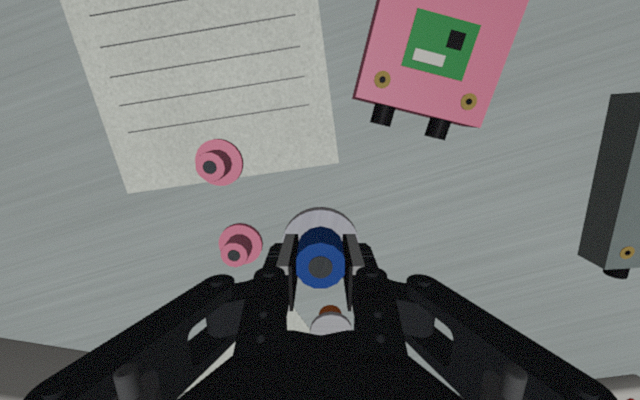

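The sensor is held upright in the jaws with its flange level and the fingertips just above the flange. Now to the housing.

>>> carry_out([
  [[0.002,0.018,0,0],[0.004,0.035,0,0],[0.005,0.035,0,0],[0.005,0.035,0,0],[0.005,0.035,0,0],[0.005,0.035,0,0],[0.005,0.035,0,0],[0.005,0.035,0,0],[0.003,0.035,0,0],[0.0014,0.018,0,0],[0,0,0,0],[0,0,0,0]],
])

```text
t: 6.9
tcp_pos: [0.4766, 0.0307, 0.1281]
orientation: [-0.461, -3.106, 0.0]
wrist_force: [-0.5, -0.2, -0.6]
width: 0.024
```

Run:
```python
from h import *
from cell import env, vision
import pickle
f=vision.grab_frame("wrist");s=env.read_state();print(s["t"],s["tcp_pos"],s["width"],s["wrist_force"])
pickle.dump((f,s),open("W6.pkl","wb"))
cv2.imwrite("pics/w6.png",f["image"][:,:,::-1])
```

```text
6.95 [0.47661668 0.03022604 0.12826179] 0.023597072543379668 [-0.25713262  0.06453596 -0.63885224]
```

View pics/w6.png

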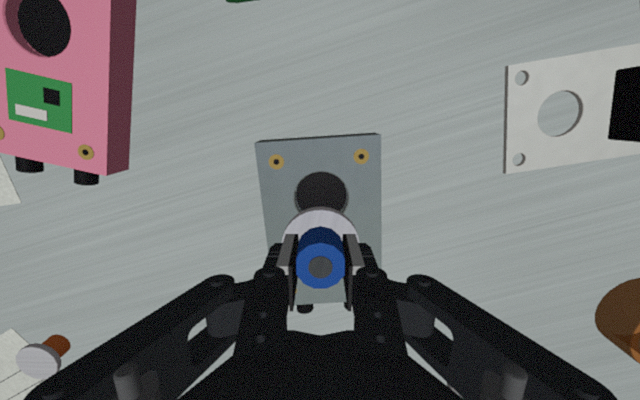

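Run:
```python
from h import *
import pickle
f,s=pickle.load(open("W6.pkl","rb"));I=f["image"]
a=cen(I,361,157,9,brass);b=cen(I,277,162,9,brass);print(a,b)
A=onz(f,*a[0],.03);B=onz(f,*b[0],.03);d=A-B;print("dist",np.linalg.norm(d),"yaw",np.arctan2(d[1],d[0])-np.pi/2)
y=d/np.linalg.norm(d);x=np.array([y[1],-y[0],0]);P=(A+B)/2+x*.035;print("pocket",P)
h=cv2.cvtColor(I,cv2.COLOR_RGB2HSV)
m=((h[...,0]>100)&(h[...,0]<130)&(h[...,1]>110)&(h[...,2]>75));m[:,:290]=0;m[:,352:]=0;m[:210]=0
print(blobs(m,30))
zt=.1282-.0097+.028
print("sensor top via disc",onz(f,320,265.5,zt), "flange projected now", proj(f,[s["tcp_pos"][0],s["tcp_pos"][1],zt]))
c=I[200:310,270:370];cv2.imwrite("pics/w6c.png",cv2.resize(c,None,fx=5,fy=5,interpolation=cv2.INTER_CUBIC)[:,:,::-1])
```

```text
(array([360.84848485, 155.90909091]), np.int32(165)) (array([275.89240506, 161.32278481]), np.int32(158))
dist 0.07227634711016326 yaw -0.2303362170048744
pocket [0.47627964 0.03086171 0.03      ]
[(np.int32(1442), [320.0, 264.3], [296, 242, 49, 46])]
sensor top via disc [0.47618119 0.03035514 0.1465    ] flange projected now [320.00574379 266.32670771]
```

View pics/w6c.png

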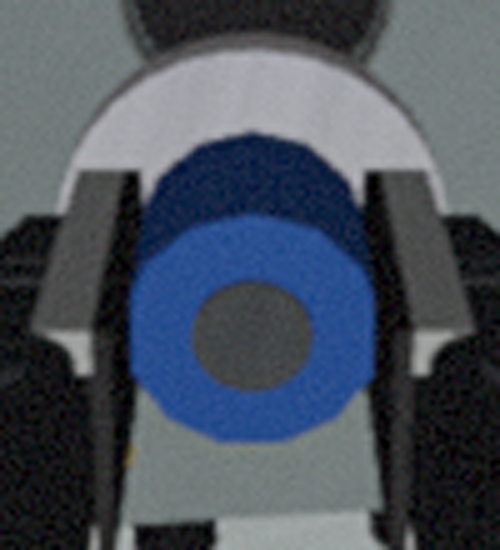

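>>> carry_out([
  [[0.0005,0.0005,0.02,0],[0,0,0.03,0],[0,0,0.02,0],[0,0,0.008,0],[0,0,0,0],[0,0,0,0]],
])

```text
t: 7.55
tcp_pos: [0.4771, 0.0307, 0.0515]
orientation: [0.464, 3.106, -0.0]
wrist_force: [-0.3, -0.9, -1.3]
width: 0.0235
```

Run:
```python
from h import *
from cell import env, vision
import pickle
f=vision.grab_frame("wrist");s=env.read_state();print(s["t"],s["tcp_pos"],s["width"],s["wrist_force"])
I=f["image"];cv2.imwrite("pics/w7.png",I[:,:,::-1])
h=cv2.cvtColor(I,cv2.COLOR_RGB2HSV);print(blobs(brass(I),60))
```

```text
7.6 [0.4772592  0.03080411 0.05172224] 0.02325740726044809 [-0.46835353 -0.40429764 -0.2873501 ]
[(np.int32(341), [378.4, 173.3], [368, 163, 22, 22]), (np.int32(330), [256.3, 181.5], [246, 171, 22, 22])]
```

View pics/w7.png

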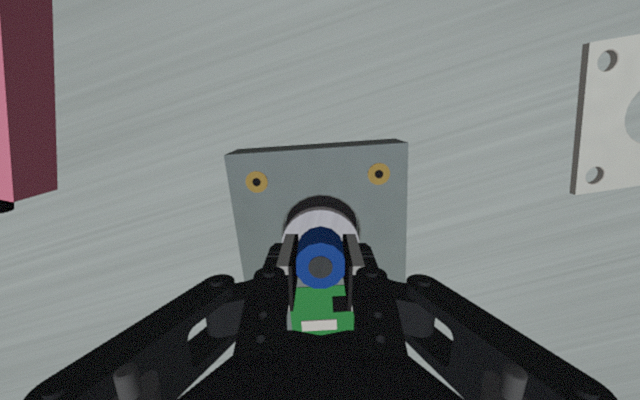

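Run:
```python
from h import *
from cell import env, vision
f=vision.grab_frame("wrist");s=env.read_state()
A=onz(f,378.4,173.3,.03);B=onz(f,256.3,181.5,.03);d=A-B;y=d/np.linalg.norm(d);x=np.array([y[1],-y[0],0])
print("dist",np.linalg.norm(d),"pocket",(A+B)/2+x*.035,"sensor",onz(f,320.3,266.3,.0516-.0097+.028),s["tcp_pos"])
```

```text
dist 0.07225552352452388 pocket [0.47666227 0.03113962 0.03      ] sensor [0.47736627 0.03042166 0.0699    ] [0.477311   0.03090465 0.05178597]
```

>>> carry_out([
  [[0.0008,0.0003,0.002,0],[0,0,0.005,0],[0,0,0.005,0],[0,0,0.004,0],[0,0,0.002,0],[0,0,0,0],[0,0,0,0]],
])

```text
t: 8.35
tcp_pos: [0.476, 0.0317, 0.0328]
orientation: [-0.463, -3.107, -0.0]
wrist_force: [0.4, 0.1, -0.3]
width: 0.0238
```

Run:
```python
from h import *
from cell import env, vision
F={n:vision.grab_frame(n) for n in("wrist","side","scene")};s=env.read_state();print(s["t"],s["tcp_pos"],s["width"],s["wrist_force"])
o=[cv2.resize(F["wrist"]["image"][150:310,240:400],(400,400),interpolation=cv2.INTER_CUBIC)]
for n in("side",):
    u,v=proj(F[n],s["tcp_pos"]).astype(int)
    o.append(cv2.resize(F[n]["image"][v-40:v+40,u-40:u+40],(400,400),interpolation=cv2.INTER_CUBIC))
cv2.imwrite("pics/c8.png",np.hstack(o)[:,:,::-1])
```

```text
8.5 [0.47606955 0.03171699 0.03293556] 0.02340634365414905 [-0.12326189 -0.03190161  0.16876007]
```

View pics/c8.png

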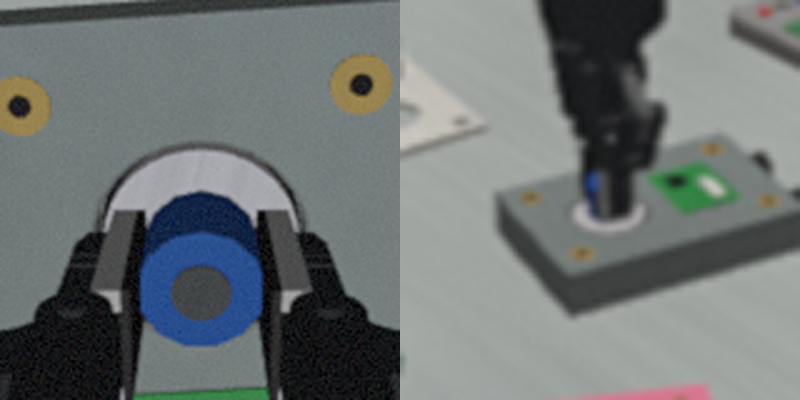

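The flange has entered the pocket with a thin, even gap and no contact force. I'll lower a bit more, watching the force.

>>> carry_out([
  [[0,0,0.001,0],[0,0,0.001,0],[0,0,0,0]],
])

```text
t: 8.8
tcp_pos: [0.4758, 0.0317, 0.0306]
orientation: [-0.463, -3.107, -0.0]
wrist_force: [-0.6, 0.4, -0.3]
width: 0.0239
```

>>> carry_out([
  [[0,0,0.0008,0],[0,0,0,0],[0,0,0,0]],
])

```text
t: 9.1
tcp_pos: [0.4759, 0.0317, 0.03]
orientation: [-0.463, -3.107, 0.0]
wrist_force: [-0.4, 0.3, -0.4]
width: 0.0239
```

>>> carry_out([
  [[0,0,0,0],[0,0,0,0],[0,0,0,0],[0,0,0,0]],
], grip=0.39)

```text
t: 9.5
tcp_pos: [0.4759, 0.0317, 0.03]
orientation: [0.463, 3.107, 0.0]
wrist_force: [-0.6, 0.1, 0.3]
width: 0.0338
```

>>> carry_out([
  [[0,0,-0.003,0],[0,0,-0.006,0],[0,0,-0.01,0],[0,0,-0.02,0],[0,0,-0.03,0],[0,0,-0.02,0],[0,0,0,0],[0,0,0,0]],
])

```text
t: 10.3
tcp_pos: [0.4761, 0.0317, 0.1196]
orientation: [0.463, 3.106, 0.0]
wrist_force: [0.2, -0.1, -0.4]
width: 0.0332
```

Run:
```python
from h import *
from cell import env, vision
import pickle
F={n:vision.grab_frame(n) for n in("wrist","side")};s=env.read_state();print(s["t"],s["tcp_pos"],s["width"],s["wrist_force"])
pickle.dump((F,s),open("F9.pkl","wb"))
o=[cv2.resize(F["wrist"]["image"][130:290,240:400],(400,400),interpolation=cv2.INTER_CUBIC)]
for n in("side",):
    u,v=proj(F[n],[.4763,.031,.04]).astype(int)
    o.append(cv2.resize(F[n]["image"][v-40:v+40,u-40:u+40],(400,400),interpolation=cv2.INTER_CUBIC))
cv2.imwrite("pics/c9.png",np.hstack(o)[:,:,::-1])
```

```text
10.4 [0.47544546 0.03178933 0.11849361] 0.033480526915903815 [-0.41449876 -0.3516017   0.01190366]
```

View pics/c9.png

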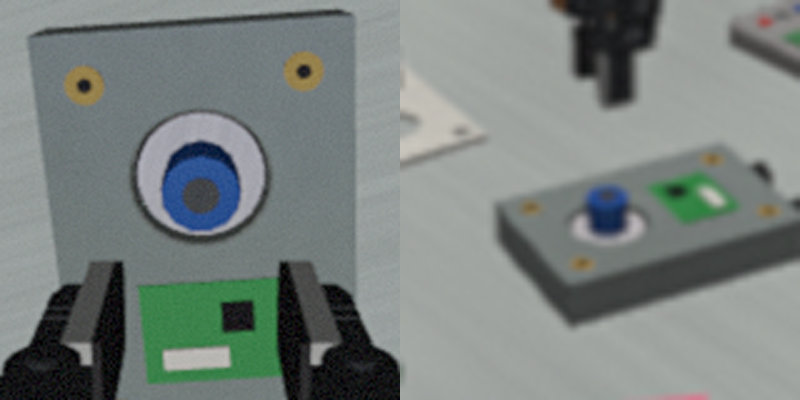

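The sensor sits in the pocket: level flange, even gap, barrel upright. Next is the cover, with the gripper opened to 0.7.

>>> carry_out([
  [[0.0088,0.0293,-0.0035,0],[0.0088,0.0293,-0.0035,0],[0.0088,0.0293,-0.0035,0],[0.0088,0.0293,-0.0035,0],[0.0088,0.0293,-0.0035,0],[0.0088,0.0293,-0.0035,0],[0.0088,0.0293,-0.0035,0],[0.0088,0.0293,-0.0035,0],[0.0088,0.0293,-0.0035,0],[0,0,0,-0.077],[0,0,0,-0.077],[0,0,0,0]],
], grip=0.7)

```text
t: 11.6
tcp_pos: [0.4765, 0.3072, 0.1493]
orientation: [-0.22, -3.132, 0.002]
wrist_force: [0.0, -0.3, -0.1]
width: 0.0593
```

Run:
```python
from h import *
from cell import env, vision
import pickle
f=vision.grab_frame("wrist");s=env.read_state();print(s["t"],s["tcp_pos"],s["width"],s["wrist_force"],s["orientation"])
pickle.dump((f,s),open("W10.pkl","wb"))
cv2.imwrite("pics/w10.png",f["image"][:,:,::-1])
```

```text
11.65 [0.47663566 0.30701639 0.1495229 ] 0.05982677548197462 [-0.67521362  0.38904594  0.66643497] [-2.24589771e-01 -3.13202411e+00  1.34219528e-03]
```

View pics/w10.png

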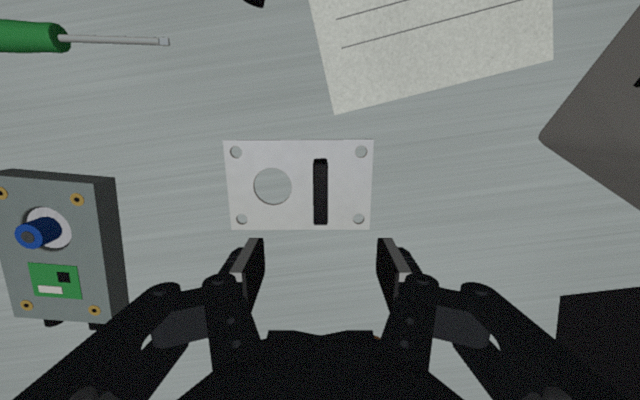

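Run:
```python
from h import *
import pickle
f,s=pickle.load(open("W10.pkl","rb"));I=f["image"];g=cv2.cvtColor(I,cv2.COLOR_RGB2GRAY)
print([int(g[v,u]) for u,v in((236,152),(245,160),(361,152),(350,160),(272,186))])
roi=I[130:240,215:385]
h=cv2.cvtColor(I,cv2.COLOR_RGB2HSV)
for T in(172,180):
    q=[cen(cv2.GaussianBlur(I,(3,3),0),*c,8,lambda w:cv2.cvtColor(w,cv2.COLOR_RGB2GRAY)<T) for c in((236,152),(242,219),(359,219),(361,152))]
    print([(a[0].round(1).tolist(),a[1]) for a in q])
    Q=[onz(f,*a[0],.004) for a in q]
    L=[(-.063,.036),(-.063,-.036),(.063,-.036),(.063,.036)]
    print("cover",fit(L,Q))
b=cen(I,320,191,40,lambda w:cv2.cvtColor(w,cv2.COLOR_RGB2GRAY)<60);print(b)
c=I[130:240,215:385];cv2.imwrite("pics/w10c.png",cv2.resize(c,None,fx=4,fy=4,interpolation=cv2.INTER_CUBIC)[:,:,::-1])
# expected bar top corners
```

```text
[147, 174, 145, 169, 144]
[([234.7, 152.2], np.int32(193)), ([242.0, 219.0], np.int32(289)), ([359.0, 219.0], np.int32(289)), ([361.1, 152.0], np.int32(286))]
cover (array([0.4743529 , 0.28471395]), np.float64(1.436227400154448), np.float64(0.001162184605121075))
[([236.0, 152.0], np.int32(289)), ([242.0, 219.0], np.int32(289)), ([359.0, 219.0], np.int32(289)), ([361.0, 152.0], np.int32(289))]
cover (array([0.47432946, 0.28502527]), np.float64(1.433619723696571), np.float64(0.00036770625572912774))
(array([319.87819026, 190.66589327]), np.int32(862))
```

View pics/w10c.png

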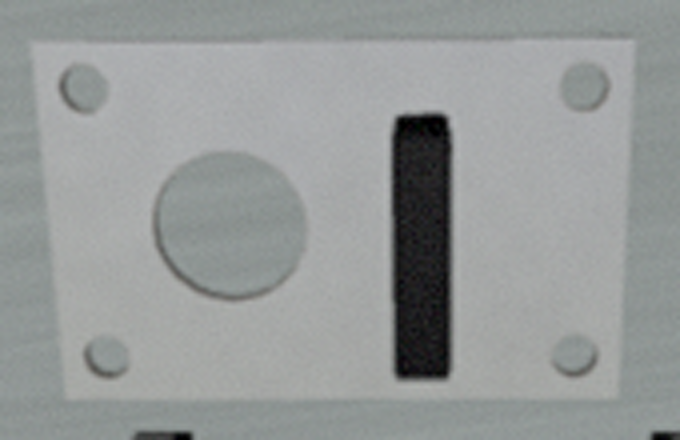

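>>> carry_out([
  [[-0.0006,0,0.03,-0.007],[0,0,0.04,0],[0,0,0.04,0],[0,0,0.0185,0],[0,0,0,0],[0,0,0,0]],
])

```text
t: 12.25
tcp_pos: [0.4778, 0.3068, 0.0222]
orientation: [-0.214, -3.134, 0.0]
wrist_force: [0.2, 0.9, 0.5]
width: 0.0597
```

Run:
```python
from h import *
from cell import env, vision
import pickle
f=vision.grab_frame("wrist");s=env.read_state();print(s["t"],s["tcp_pos"],s["width"],s["wrist_force"],s["orientation"])
cv2.imwrite("pics/w11.png",f["image"][:,:,::-1])
```

```text
12.3 [0.47831107 0.30710631 0.02301165] 0.05961599086740523 [0.47079708 0.15777144 0.23917644] [2.13488916e-01 3.13322823e+00 9.10344046e-04]
```

View pics/w11.png

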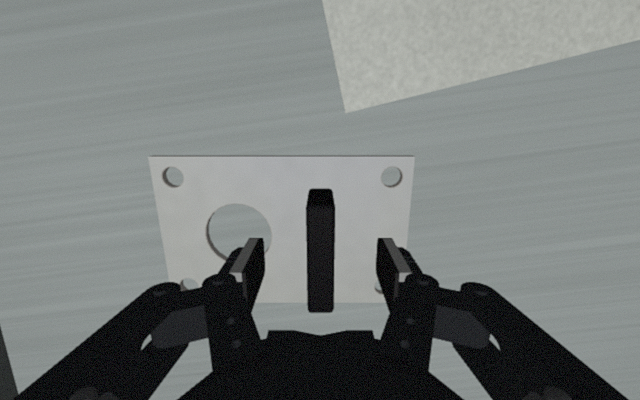

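The bar is centred between the pads at (320,255). I'll go down the last 9 mm and close.

>>> carry_out([
  [[0,0,0.005,0],[0,0,0.004,0],[0,0,0,0],[0,0,0,0]],
])

```text
t: 12.7
tcp_pos: [0.4776, 0.307, 0.0132]
orientation: [0.212, 3.134, 0.0]
wrist_force: [0.5, -0.7, -0.4]
width: 0.0598
```

>>> carry_out([
  [[0,0,0,0],[0,0,0,0],[0,0,0,0],[0,0,0,0],[0,0,0,0],[0,0,0,0],[0,0,0,0]],
], grip=0)

```text
t: 13.4
tcp_pos: [0.4777, 0.307, 0.0132]
orientation: [0.212, 3.134, 0.0]
wrist_force: [-1.2, -0.8, 5.5]
width: 0.0132
```

>>> carry_out([
  [[0,0,-0.01,0],[0,0,-0.02,0],[0,0,-0.03,0],[0,0,-0.03,0],[0,0,-0.02,0],[0,0,-0.01,0],[0,0,0,0],[0,0,0,0]],
])

```text
t: 14.2
tcp_pos: [0.4772, 0.3068, 0.132]
orientation: [-0.211, -3.133, 0.001]
wrist_force: [1.0, 0.3, -3.5]
width: 0.013
```

Run:
```python
from h import *
from cell import env, vision
import pickle
F={n:vision.grab_frame(n) for n in("wrist","side","scene")};s=env.read_state();print(s["t"],s["tcp_pos"],s["width"],s["wrist_force"],s["orientation"])
pickle.dump((F,s),open("F12.pkl","wb"))
o=[]
for n in("side","scene"):
    u,v=proj(F[n],s["tcp_pos"]).astype(int);print(n,u,v)
    o.append(cv2.resize(F[n]["image"][v-35:v+35,u-40:u+40],None,fx=5,fy=5,interpolation=cv2.INTER_CUBIC))
cv2.imwrite("pics/c12.png",np.hstack(o)[:,:,::-1]);cv2.imwrite("pics/w12.png",F["wrist"]["image"][:,:,::-1])
```

```text
14.35 [0.47706912 0.30671058 0.13167439] 0.013053422339584692 [ 0.01035894  0.12448186 -1.98719912] [-2.11550766e-01 -3.13243004e+00  1.66922606e-03]
side 252 141
scene 369 130
```

View pics/c12.png

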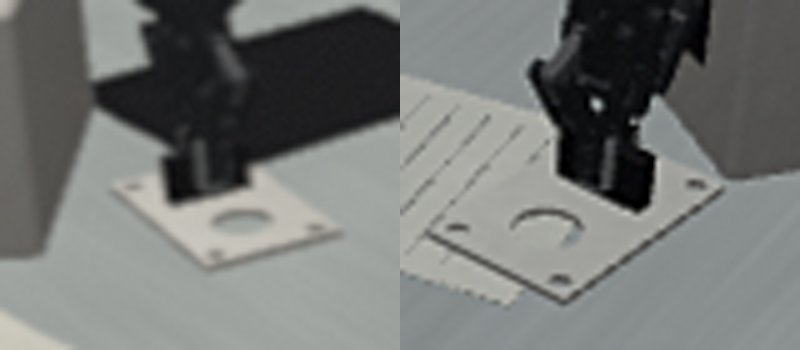

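View pics/w12.png

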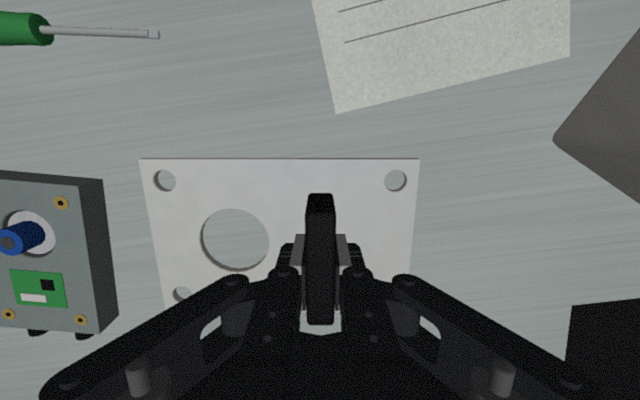

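The plate is held and looks level. I'll solve its pose in the hand from the holes and window.

```bash
cat >> h.py <<'E'
def ell(I,u,v,r,T):
    # light plate with darker hole: contour ellipse centre of dark blob around (u,v)
    g=cv2.GaussianBlur(cv2.cvtColor(I,cv2.COLOR_RGB2GRAY),(3,3),0);u0,v0=int(u)-r,int(v)-r
    m=(g[v0:v0+2*r+1,u0:u0+2*r+1]<T).astype(np.uint8)
    n,l,s,c=cv2.connectedComponentsWithStats(m);i=l[r,r]
    if i==0:return None
    return c[i]+[u0,v0],s[i,4],s[i,:4].tolist()
def pnp(f,obj,px):
    K=np.array([[f["fx"],0,f["cx"]],[0,f["fy"],f["cy"]],[0,0,1.]])
    ok,rv,tv=cv2.solvePnP(np.array(obj,float),np.array(px,float),K,None,flags=cv2.SOLVEPNP_ITERATIVE)
    R,_=cv2.Rodrigues(rv);T=np.linalg.inv(np.array(f["world_to_cam"]));p,_=cv2.projectPoints(np.array(obj,float),rv,tv,K,None)
    return T[:3,:3]@tv[:,0]+T[:3,3],T[:3,:3]@R,np.abs(p[:,0]-np.array(px)).max()
E
python3 - <<'E'
from h import *
import pickle
F,s=pickle.load(open("F12.pkl","rb"));f=F["wrist"];I=f["image"]
g=cv2.cvtColor(I,cv2.COLOR_RGB2GRAY);print([int(g[v,u]) for u,v in((165,180),(180,190),(395,180),(380,190),(235,240),(235,190))])
for T in(160,165,170):
    print([ell(I,*p,r,T) for p,r in(((165,180),14),((395,180),14),((235,240),38))])
c=I[150:310,135:425];cv2.imwrite("pics/w12c.png",cv2.resize(c,None,fx=2.7,fy=2.7,interpolation=cv2.INTER_CUBIC)[:,:,::-1])
E
```

```text
[151, 173, 149, 168, 143, 171]
[(array([163.56501182, 180.48463357]), np.int32(423), [1, 3, 24, 24]), (array([395.49099099, 180.58558559]), np.int32(444), [3, 3, 24, 24]), (array([233.54291095, 241.84342211]), np.int32(3717), [2, 7, 70, 70])]
[(array([163.63053097, 180.50442478]), np.int32(452), [1, 3, 25, 24]), (array([395.4129979 , 180.60377358]), np.int32(477), [2, 3, 26, 24]), (array([233.67947712, 241.75581699]), np.int32(3825), [1, 6, 72, 71])]
[(array([163.6400818 , 180.44989775]), np.int32(489), [0, 3, 26, 24]), (array([395.63214838, 180.20401855]), np.int32(647), [0, 0, 29, 29]), (array([233.65465338, 245.66376934]), np.int32(4717), [0, 5, 77, 72])]
```

View pics/w12c.png

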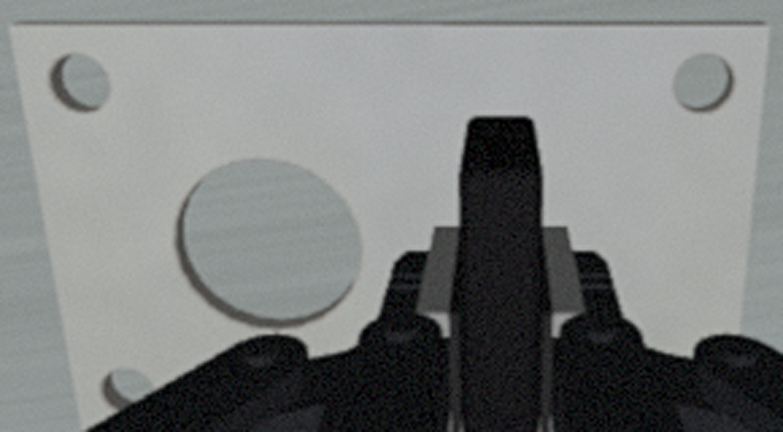

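Run:
```python
from h import *
import pickle
F,s=pickle.load(open("F12.pkl","rb"));f=F["wrist"]
obj=[(-63,36,5),(63,36,5),(-28,0,5),(-63,-36,5),(-75,48,5),(75,48,5)]
px=[(163.6,180.5),(395.5,180.6),(234.3,239.6),(181.3,292),(139.1,159),(419.4,158.5)]
obj=np.array(obj)/1000
for sel in([0,1,2,3],[0,1,2,3,4,5]):
    p,R,e=pnp(f,obj[sel],[px[i] for i in sel]);print(p.round(4),"yaw",np.arctan2(R[1,0],R[0,0]),"z axis",R[:,2].round(3),"err",e)
    bar=p+R@[.022,0,.0];print("bar xy",bar, "tcp",s["tcp_pos"])
from scipy.spatial.transform import Rotation as Ro
Rt=Ro.from_rotvec(s["orientation"]).as_matrix();print("tool yaw-90",np.arctan2(Rt[1,0],Rt[0,0])-np.pi/2)
```

```text
[0.473  0.2846 0.1168] yaw 1.4222339535885706 z axis [0.047 0.033 0.998] err 0.8037495847071341
bar xy [0.47626244 0.30638558 0.11590407] tcp [0.47706912 0.30671058 0.13167439]
[0.4731 0.2844 0.1179] yaw 1.4351435980352076 z axis [ 0.012 -0.009  1.   ] err 1.371887845429029
bar xy [0.47609322 0.30616234 0.11809089] tcp [0.47706912 0.30671058 0.13167439]
tool yaw-90 1.4359286120354362
```

The plate is level, its underside is about 13.5 mm below the TCP, and its x axis lies along tool y. I'll carry it over the housing, then turn it.

>>> carry_out([
  [[-0.004,-0.013,0,0],[-0.0082,-0.0265,0,0],[-0.0082,-0.0265,0,0],[-0.0082,-0.0265,0,0],[-0.0082,-0.0265,0,0],[-0.0082,-0.0265,0,0],[-0.0082,-0.0265,0,0],[-0.0082,-0.0265,0,0],[-0.0082,-0.0265,0,0],[-0.0082,-0.0265,0,0],[-0.0084,-0.0267,0,0],[0,0,0,0]],
])

```text
t: 15.55
tcp_pos: [0.5259, 0.0164, 0.1324]
orientation: [-0.217, -3.134, 0.001]
wrist_force: [-0.1, -0.6, -2.7]
width: 0.0127
```

>>> carry_out([
  [[0,0,0,0.05],[0,0,0,0.1],[0,0,0,0.13],[0,0,0,0.13],[0,0,0,0.13],[0,0,0,0.13],[0,0,0,0.13],[0,0,0,0.13],[0,0,0,0.13],[0,0,0,0.13],[0,0,0,0.13],[0,0,0,0.13]],
])

```text
t: 16.75
tcp_pos: [0.5251, 0.0198, 0.1326]
orientation: [-2.242, -2.199, 0.001]
wrist_force: [-1.0, -0.2, -3.2]
width: 0.0132
```

>>> carry_out([
  [[0,0,0,0.13],[0,0,0,0.086],[0,0,0,0],[0,0,0,0],[0,0,0,0]],
])

```text
t: 17.25
tcp_pos: [0.5255, 0.0198, 0.1329]
orientation: [-2.459, -1.954, 0.0]
wrist_force: [0.5, 0.3, -2.2]
width: 0.0126
```

Run:
```python
from h import *
from cell import env, vision
import pickle
F={n:vision.grab_frame(n) for n in("wrist","side","scene")};s=env.read_state();print(s["t"],s["tcp_pos"],s["width"],s["wrist_force"],s["orientation"],s["joint_pos"])
r=s["orientation"];print("cover yaw",2*np.arctan2(r[1],r[0])-np.pi/2)
pickle.dump((F,s),open("F13.pkl","wb"))
o=[]
for n in("side","scene"):
    u,v=proj(F[n],s["tcp_pos"]).astype(int);print(n,u,v)
    o.append(cv2.resize(F[n]["image"][v-35:v+65,u-60:u+60],(400,333),interpolation=cv2.INTER_CUBIC))
cv2.imwrite("pics/c13.png",np.hstack(o)[:,:,::-1]);cv2.imwrite("pics/w13.png",F["wrist"]["image"][:,:,::-1])
```

```text
17.4 [0.52557919 0.01972902 0.1329338 ] 0.012879274893043231 [ 0.08047833  0.61513366 -2.21225767] [-2.46069635e+00 -1.95296301e+00  1.64816110e-04] [-1.22097781e-01  2.66907411e-01 -2.24551790e-01  1.07946897e+00
 -1.74201784e-05  1.67776528e+00]
cover yaw -6.51225204216677
side 320 166
scene 328 190
```

View pics/c13.png

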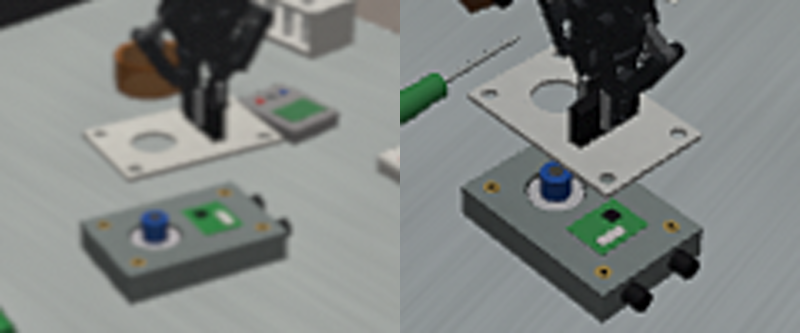

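View pics/w13.png

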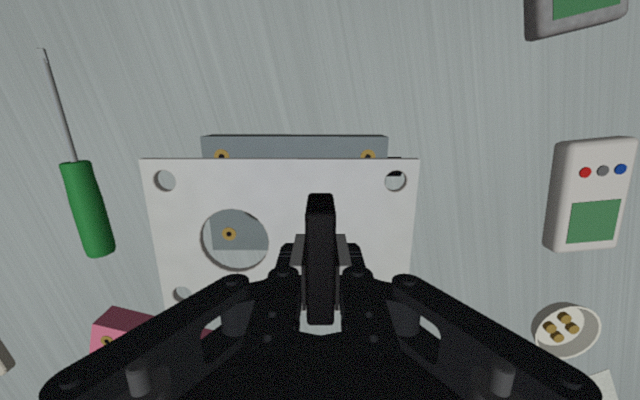

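The plate is above the housing, with window and sensor on the same end and yaw -0.229. I'll lower part way before the fine alignment.

>>> carry_out([
  [[0,0,0.008,0],[0,0,0.015,0],[0,0,0.015,0],[0,0,0.012,0],[0,0,0.006,0],[0,0,0,0],[0,0,0,0],[0,0,0,0]],
])

```text
t: 18.2
tcp_pos: [0.5261, 0.0197, 0.0775]
orientation: [2.461, 1.951, 0.001]
wrist_force: [-0.2, -0.2, -2.3]
width: 0.0128
```

```bash
cat > look.py <<'E'
from h import *
from cell import env, vision
import pickle,sys
k=sys.argv[1]
F={n:vision.grab_frame(n) for n in("wrist","side","scene")};s=env.read_state();print(s["t"],s["tcp_pos"],s["width"],s["wrist_force"])
r=s["orientation"];r=r*np.sign(r[1]);print("cover yaw",2*np.arctan2(r[1],r[0])-np.pi/2)
pickle.dump((F,s),open(f"F{k}.pkl","wb"))
o=[]
for n in("side","scene"):
    u,v=proj(F[n],[.504,.024,.04]).astype(int);print(n,u,v)
    o.append(cv2.resize(F[n]["image"][v-40:v+30,u-40:u+40],None,fx=5,fy=5,interpolation=cv2.INTER_CUBIC))
cv2.imwrite(f"pics/c{k}.png",np.hstack(o)[:,:,::-1]);cv2.imwrite(f"pics/w{k}.png",F["wrist"]["image"][:,:,::-1])
cv2.imwrite(f"pics/z{k}.png",cv2.resize(F["wrist"]["image"][120:340,120:440],None,fx=2.5,fy=2.5,interpolation=cv2.INTER_CUBIC)[:,:,::-1])
E
python3 look.py 14
```

```text
18.35 [0.52591776 0.01969991 0.07748355] 0.01292996452958231 [-0.32299102  0.69701394 -2.29507847]
cover yaw -0.22998077188134847
side 314 195
scene 321 214
```

View pics/c14.png

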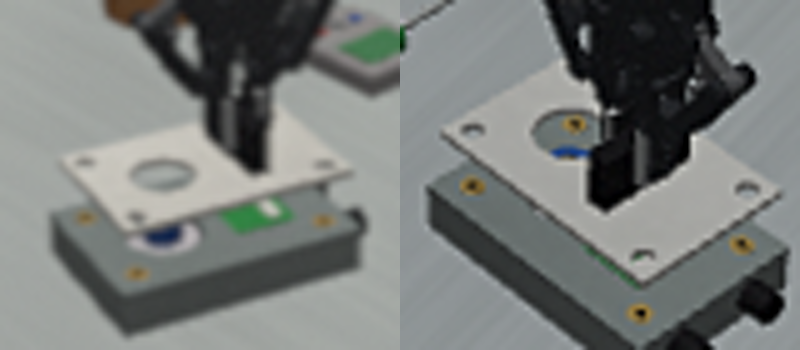

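View pics/z14.png

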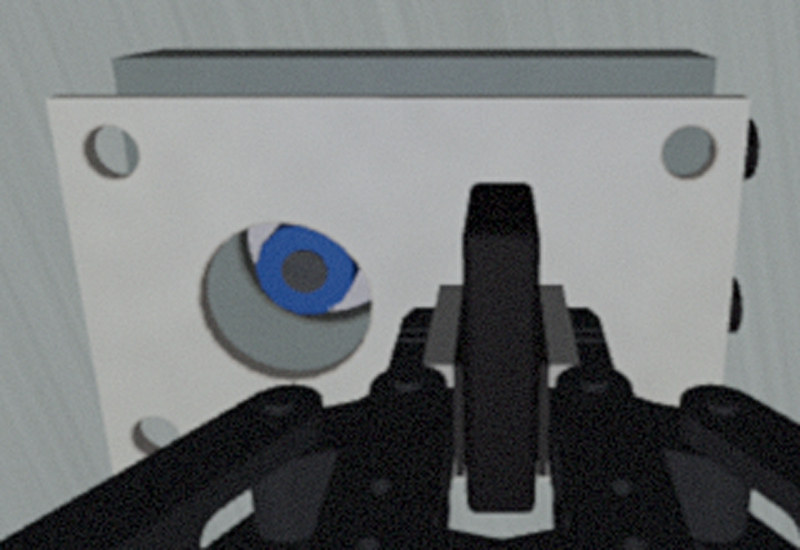

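Run:
```python
from h import *
import pickle
(F,s)=pickle.load(open("F14.pkl","rb"));f=F["wrist"];t=s["tcp_pos"]
print("sensor top",onz(f,241.4,227.8,.048),"expect",[.4765,.031])
z=t[2]-.0135+.005
L=np.array([(-.063,.036),(.063,.036),(-.028,0)]);P=[onz(f,*p,z) for p in((164.2,180.2),(395.8,180.6),(234.2,238.6))]
print("cover",fit(L,P))
# scene/side: plate holes
S=F["scene"];D=F["side"];us,vs=321-40,214-40;ud,vd=314-40,195-40
hs=[(471,130),(0,0),(747,188),(643,255)];hs=[(us+(x-400)/5,vs+y/5) for x,y in((471,130),(747,188),(643,255))]  # scene: hole2,hole0,hole3
hd=[(ud+x/5,vd+y/5) for x,y in((85,162),(138,217),(325,164))] # side: hole1,hole2?,..
print("scene h2,h0,h3",fit([(-.063,-.036),(.063,.036),(.063,-.036)],[onz(S,*p,z) for p in hs]))
print("side h1,h2,h0",fit([(-.063,.036),(-.063,-.036),(.063,.036)],[onz(D,*p,z) for p in hd]))
# same-camera housing threads
a=[(us+(x-400)/5,vs+y/5) for x,y in((472,186),(742,244),(640,314))]
print("scene housing",fit([(-.063,-.036),(.063,.036),(.063,-.036)],[onz(S,*p,.03) for p in a]))
b=[(ud+x/5,vd+y/5) for x,y in((86,217),(138,273),(324,222))]
print("side housing",fit([(-.063,.036),(-.063,-.036),(.063,.036)],[onz(D,*p,.03) for p in b]))
print("tri heights",[tri(S,hs[i],D,hd[j])[0][2] for i,j in((0,1),(1,2))])
```

```text
sensor top [0.47593902 0.03099717 0.048     ] expect [0.4765, 0.031]
cover (array([0.50478171, 0.02526645]), np.float64(-0.23410089493767733), np.float64(0.0008230240915647197))
scene h2,h0,h3 (array([0.50595991, 0.0258036 ]), np.float64(-0.22447641806936783), np.float64(0.0005361882693519782))
side h1,h2,h0 (array([ 0.48948522, -0.01047947]), np.float64(-0.6748957656283271), np.float64(0.016632077285469338))
scene housing (array([0.50587456, 0.02519866]), np.float64(-0.22626378383598483), np.float64(0.0005186380623834544))
side housing (array([ 0.48813628, -0.01058416]), np.float64(-0.6987413798186606), np.float64(0.017531622785914358))
tri heights [np.float64(0.06755872338636659), np.float64(0.06171241635658048)]
```

Run:
```python
from h import *
import pickle
(F,s)=pickle.load(open("F14.pkl","rb"));t=s["tcp_pos"];z=t[2]-.0135+.005
D=F["side"];ud,vd=274,155;L=[(-.063,.036),(-.063,-.036),(.063,-.036)]
hd=[(ud+x/5,vd+y/5) for x,y in((85,162),(138,217),(325,164))]
b=[(ud+x/5,vd+y/5) for x,y in((86,217),(138,273),(324,222))]
print(fit(L,[onz(D,*p,z) for p in hd]),fit(L,[onz(D,*p,.03) for p in b]))
S=F["scene"];print(tri(S,(281+71/5,174+130/5),D,hd[1]),tri(S,(281+243/5,174+51),D,hd[2]))
print(tri(S,(281+72/5,174+186/5),D,b[1]),tri(S,(281+48,174+314/5),D,b[2]))
```

```text
(array([0.50369611, 0.01914953]), np.float64(-0.219539075307295), np.float64(0.0005473448416623006)) (array([0.5030411, 0.0187275]), np.float64(-0.2420988717948868), np.float64(0.0010269347562340547))
(array([0.43716052, 0.0027844 , 0.06755872]), np.float64(0.004453506964677701)) (array([ 0.55942148, -0.02474839,  0.0680097 ]), np.float64(0.0042360062801963))
(array([0.43652978, 0.003278  , 0.028596  ]), np.float64(0.003530681270181995)) (array([ 0.55911301, -0.02521451,  0.02750147]), np.float64(0.004303050443926997))
```

In all three views the plate is within about 1 mm and 0.01 rad of the housing, with its underside at about 64 mm. The last step is down 9 mm with a small trim.

>>> carry_out([
  [[-0.0005,-0.0006,0.002,0],[0,0,0.004,0],[0,0,0.003,0],[0,0,0,0],[0,0,0,0],[0,0,0,0],[0,0,0,0]],
])

```text
t: 19.05
tcp_pos: [0.525, 0.0194, 0.068]
orientation: [2.462, 1.952, 0.0]
wrist_force: [0.2, -1.0, -2.4]
width: 0.0127
```

```bash
python3 look.py 15
```

```text
19.2 [0.52500763 0.01936393 0.06806473] 0.012859093373887416 [ 0.18018362 -1.37026934 -2.24741556]
cover yaw -0.2300351989166276
side 314 195
scene 321 214
```

View pics/c15.png

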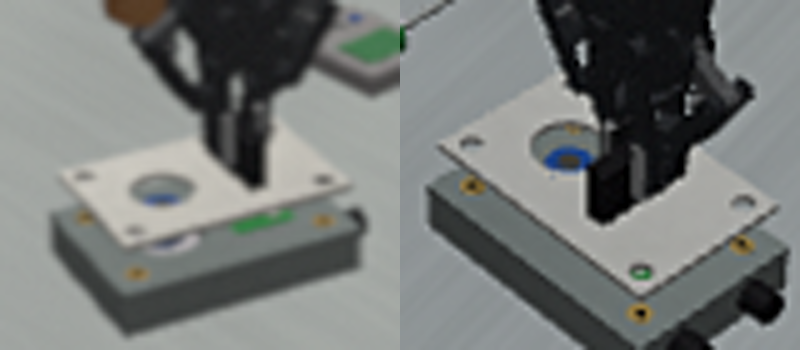

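View pics/z15.png

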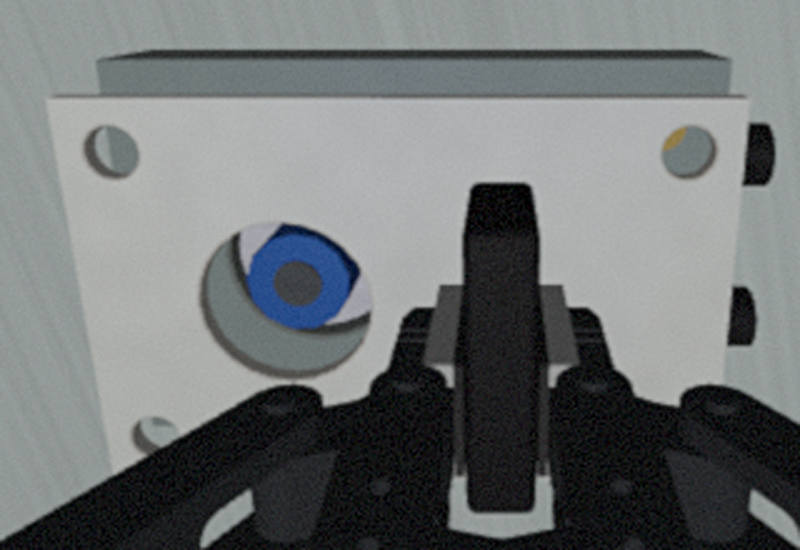

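Run:
```python
from h import *
import pickle
(F,s)=pickle.load(open("F15.pkl","rb"));t=s["tcp_pos"];z=t[2]-.0135+.005
f,S,D=F["wrist"],F["scene"],F["side"]
cs=lambda l:[(281+(x-400)/5,174+y/5) for x,y in l];cd=lambda l:[(274+x/5,155+y/5) for x,y in l]
Ls=[(-.063,-.036),(.063,.036),(.063,-.036)];Ld=[(-.063,.036),(-.063,-.036),(.063,-.036)]
hs,ts=cs(((471,142),(742,203),(641,272))),cs(((472,186),(742,244),(640,314)))
hd,td=cd(((85,177),(136,232),(324,180))),cd(((86,217),(138,273),(324,222)))
for n,c,L,h,t_ in(("scene",S,Ls,hs,ts),("side",D,Ld,hd,td)):
    a=fit(L,[onz(c,*p,z) for p in h]);b=fit(L,[onz(c,*p,.03) for p in t_]);print(n,"diff",(a[0]-b[0])*1e3,a[1]-b[1])
for i,j in((0,1),(2,2)):
    print("hole-thread",(tri(S,hs[i],D,hd[j])[0]-tri(S,ts[i],D,td[j])[0])*1e3)
L=np.array([(-.063,.036),(.063,.036),(-.028,0)]);P=[onz(f,*p,z) for p in((164.2,180.2),(395.8,180.6),(234.2,238.6))]
print("wrist cover",fit(L,P),"window",P[2],"sensor",onz(f,238.6,233,.048))
px=[(164.2,180.2),(395.8,180.6),(234.2,238.6),(181.3,292),(139.2,158.8),(419.2,158.6)]
obj=np.array([(-63,36,5),(63,36,5),(-28,0,5),(-63,-36,5),(-75,48,5),(75,48,5)])/1000
p,R,e=pnp(f,obj,px);print("pnp",p,R[:,2],e)
```

```text
scene diff [-0.21540744 -0.17440806] -0.012786252275326843
side diff [-1.08123249 -0.80625447] 0.011825527807496183
hole-thread [-0.52992904  0.60891651 29.00363073]
hole-thread [-0.23396309  0.18451268 29.37030844]
wrist cover (array([0.50374303, 0.02497544]), np.float64(-0.2339032370151352), np.float64(0.0008262101132938543)) window [0.4768589  0.03229138 0.05956473] sensor [0.47577179 0.03095853 0.048     ]
pnp [0.50335136 0.02473176 0.05373796] [-0.00629566 -0.00785777  0.99994931] 1.3262566544525214
```

Everything is aligned to within about 1 mm, and the plate is about 24.5 mm above the housing. One overall look and a steadiness check before handing in.

Run:
```python
from h import *
from cell import env, vision, workorder
import pickle
A=pickle.load(open("F0.pkl","rb"))["scene"]["image"];f=vision.grab_frame("scene");s=env.read_state()
B=f["image"];d=cv2.absdiff(A,B).max(2)>50
print([b for b in blobs(cv2.morphologyEx(d.astype(np.uint8),cv2.MORPH_OPEN,np.ones((2,2))),15)])
print(s["t"],s["tcp_pos"],np.abs(s["qvel"]).max(),s["width"])
cv2.imwrite("pics/end.png",B[:,:,::-1])
```

```text
[(np.int32(8700), [325.5, 102.5], [276, 0, 91, 233]), (np.int32(2102), [233.0, 98.0], [200, 58, 59, 79]), (np.int32(21), [143.3, 85.3], [139, 83, 10, 6]), (np.int32(263), [148.6, 92.2], [134, 85, 36, 21]), (np.int32(54), [193.3, 91.6], [186, 88, 16, 8]), (np.int32(107), [143.5, 122.6], [130, 116, 26, 15]), (np.int32(494), [139.5, 142.4], [127, 126, 25, 38]), (np.int32(838), [178.0, 145.3], [161, 127, 37, 37]), (np.int32(38), [195.8, 133.2], [193, 129, 8, 9]), (np.int32(34), [201.4, 142.8], [199, 139, 5, 9]), (np.int32(20), [152.1, 155.4], [151, 152, 3, 8]), (np.int32(220), [367.7, 162.3], [359, 154, 19, 18]), (np.int32(150), [218.2, 285.1], [212, 278, 13, 15])]
19.25 [0.52498935 0.01938557 0.06805918] 0.001855546492766932 0.012910014936996308
```

View pics/end.png

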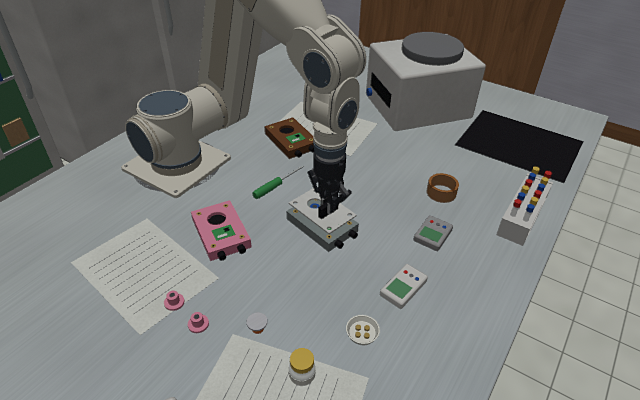

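The end view shows only the arm, sensor and cover changed; the bystanders have not moved. The plate hovers over the grey housing around (322,212), and the arm is still.

```bash
python3 -c "
from cell import workorder
print(workorder.close_job())"
```

```text
the job is handed in; nothing more can be done
None
```

The blue sensor is in the pocket and released. The job was handed in at about 19 s of the 48 s allowed, with the arm still holding the cover plate over the housing.

**Sensor:** I held it by the barrel. After release, the wrist and side pictures showed it upright with an even gap round the flange. I did not measure its seated height separately.

**Cover:** I gripped it by the bar, turned it about 95° and held it over the housing. Last checks before handing in:

| Check | Result |
|---|---|
| Height above housing top | 24.5 mm from the arm pose; 24 to 24.4 mm from the scene and side cameras |
| Hole-to-thread offset (scene and side cameras) | 0.3 to 1.3 mm, against about 3.5 mm of room all round |
| Window against sensor (wrist camera) | about 1.7 mm apart |
| Tilt of plate | about 0.6°, within measuring noise |
| Motion | joints effectively still |
| Bystanders | no change in the scene picture apart from the arm, sensor and cover |

**Disagreements:**
- The plate's turn relative to the housing read -0.013 rad from the scene camera and +0.012 rad from the side camera. That is pixel noise around zero, so I did not correct it.
- Absolute positions from the side camera were up to 7 mm off the other views. I therefore aligned on hole-to-thread differences within each view.
- A brief upward force of about 5 to 8 N appeared as the fingers closed, on the sensor and on the bar. It was well below the limits.

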